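Put the corks up in the counting tray and screw its lid tight

TASK

Sweep the three corks off the deck of the cork tray into its trough, swing the trough's hinged lid fully shut, and then turn the captive cross-bar screw on the lid clockwise (seen from above), pushing its bar round with the fingertips, until the thread runs out; nip it up hand-tight with a short firm push against that stop, without wrenching it, and leave it there. Leave the jar, the tumbler and the tape roll where they stand.

Things in the scene. Friction and masses are not known exactly. Their poses are not given: they have to be found in the camera images.
- tray: Fixed bare-steel cork tray. Origin on the counter; x across the tray towards the lid's hinge (away from the robot, within 0.3 rad), y along it towards the far end of the deck, z up. Trough (mm, in this frame): open-topped, outside x -50..50, y -105..-5, rim z 66, walls 5 thick, inner floor z 6. The deck, z 60, adjoins it on the +y side.
- deck_lip (a point): Middle of the deck's lip, at tray point (0, 1, 60) mm, axes as the tray's. The flat deck runs 139 mm from here along +y to its end wall, between side walls 68 mm apart inside and 18 mm high. The rounded lip is 2 mm high; 6 mm past it towards -y the deck ends at the trough wall's top and the corks drop into the trough.
- lid (a joint): Hinge of the trough's lid (aluminium plate 102 x 102 x 6 mm): 0 fully shut, grows as it opens (rad). Axis along the tray's y through tray point (52.5, -55, 67) mm. The hinge is stiff: the lid stays where it is left and about 4 N at the tab moves it. It starts open, leaning back at 1.85 to 2.05.
- lid_tab (a point): Middle of the lid's push tab, on its outer (upper when shut) face, 122 mm from the hinge axis, 6 mm above the hinge plane when shut. The tab is 32 mm wide, 6 mm thick and ends 137 mm from the hinge axis; it is the top of the lid while open, and sticks out beyond the trough on the tray's -x side once shut.
- lid_face (a point): Centre of the lid's outer face, 52 mm from the hinge axis, on the screw's axis; its z points out of the lid (up when shut).
- cap: Captive black cross-bar screw on the lid. Origin on its axis, z out of the lid, x along the bar. Bar 86 mm long, 10 wide (14 at the round ends), 16 tall: 18 to 34 mm above the origin; hub of 21 mm diameter below. Turning clockwise (seen from outside) it sinks 1.2 mm per rad; its origin is up to 5.5 mm above lid_face at the start and 1.18 mm above it at the stop.
- bar_top (a point): Top of the bar on the axis, 34 mm above the cap's origin. The stop, 2.4 to 3.6 rad clockwise from the start, is at a different bar heading each time. Up to it the bar runs freely (about 2 N at 30 mm from the axis); past it a gasket gives about 2 N per mm. Hand-tight is 8 N or more held 0.2 s at the stop; over 25 N wrenches it. Released, it springs back to the stop.
- cork0: Plain cork, cylinder 24 mm in diameter and 43 mm long, 12 g, lying on the deck roughly across it; its own y is its axis; its origin is at the middle of its length on its skin (the underside as it lies at the start), 12 mm off its axis.
- cork2: Plain cork, cylinder 24 mm in diameter and 43 mm long, 12 g, lying on the deck roughly across it; its own y is its axis; its origin is at the middle of its length on its skin (the underside as it lies at the start), 12 mm off its axis.
- cork4: Plain cork, cylinder 24 mm in diameter and 43 mm long, 12 g, lying on the deck roughly across it; its own y is its axis; its origin is at the middle of its length on its skin (the underside as it lies at the start), 12 mm off its axis.
- jar: Glass jam jar, 53 mm diameter, 66 mm tall, origin at its foot. Bystander, beside the deck's end.
- tumbler: Glass tumbler, 81 mm diameter, 91 mm tall, origin at its foot. Bystander, beside the trough's end.
- tape: Roll of tape, 104 mm diameter, 25 mm tall, lying flat, origin at its underside. Bystander, to the right.

How it is judged:
On the way, in this order (a step that is already met when the one before it is completed fails the run):
1. all three corks lie in the trough (z of cork0 in the frame of tray between 0 and 0.064 m and y of cork0 in the frame of tray between -0.105 and -0.005 m and x of cork0 in the frame of tray between -0.05 and 0.05 m and z of cork2 in the frame of tray between 0 and 0.064 m and y of cork2 in the frame of tray between -0.105 and -0.005 m and x of cork2 in the frame of tray between -0.05 and 0.05 m and z of cork4 in the frame of tray between 0 and 0.064 m and y of cork4 in the frame of tray between -0.105 and -0.005 m and x of cork4 in the frame of tray between -0.05 and 0.05 m), for 0.2 s.
2. the lid is shut over them (all of step 1 and value of joint lid below 0.03 rad), for 0.2 s.
3. with the lid shut, the screw is run down to its stop and the fingers push its bar against the stop with 8 N or more (value of joint lid below 0.03 rad and z of cap in the frame of lid_face below 0.00143 m and contact force between the fingers and cap above 8 N), for 0.2 s.
At the end, for the whole second after the job is handed in: All three corks at rest inside the trough; lid shut to within 0.03 rad; screw still run down to within 0.25 mm (0.2 rad) of its stop (all of step 2 and z of cap in the frame of lid_face below 0.00143 m and linear speed of each of cork0, cork2, cork4 below 0.03 m/s); the robot touches nothing.
It fails at once if the screw is pushed or pressed with more than 25 N (contact force between the fingers and cap above 25 N).
It fails at once if the jar is shifted by more than 20 mm or tipped (distance of jar from where it was at the start of the episode above 0.02 m or angle between jar's own z axis and vertical above 0.3 rad).
It fails at once if the tumbler is shifted by more than 20 mm or tipped (distance of tumbler from where it was at the start of the episode above 0.02 m or angle between tumbler's own z axis and vertical above 0.3 rad).
It fails at once if the tape is shifted by more than 20 mm or tipped (distance of tape from where it was at the start of the episode above 0.02 m or angle between tape's own z axis and vertical above 0.3 rad).
It also fails if it takes over 72 s, if anything falls off the work surface, if the arm or the gripper's body presses on something with over 40 N, if the wrist force passes 120 N, or if a joint passes its speed limit or range.

ROBOT

A 6-joint arm with a two-finger parallel gripper is mounted at the origin on a cart in front of the work surface, level with it; the furniture and walls round the work are solid. World frame = base frame: x ahead of the robot, y to its left, z up, the work surface at z = 0. Lengths are in m, angles in rad, forces in N, time in s.
With the tool pointing down it reaches from about 0.275 to 0.825 m from the base axis. Payload 5.2 kg.
Tool frame: the origin (TCP) lies on the mounting face of the last link; the fingertips stand 186 mm ahead of it and the grasp point (between the pads) lies arm.tcp_to_grasp ahead of it (arm.tcp_to_grasp is the distance from the TCP to the grasp point, in m); z points along the fingers, y is the line along which they close (so a half turn about z gives the same grasp; the last joint's range is limited). The gripper opens to 93 mm and grips with 3 to 60 N. Pads are 15 mm wide; open, the fingers measure 128 mm over their backs; the gripper's body (75 mm by 188 mm) begins 65 mm behind the grasp point.
Start: joints at [-0.203, 0.259, 1.535, -0, 1.348, -0.203], TCP at [0.55, 0, 0.405] pointing down, gripper open.
Joint ranges: [-3.14, 3.14], [-0.91, 2.08], [0.19, 2.58], [-1.22, 4.36], [0.22, 2.71], [-3.12, 3.12]. Speed limits (rad/s): [2.57, 2.57, 3.14, 3.14, 3.14, 3.14].

INTERFACE

Orientations are given as a unit quaternion [w, x, y, z].
In Python, from station import arm, viewer, telemetry, ticket gives the robot as it stands (arm), with the cameras (viewer), the readings (telemetry) and the job (ticket).
- The arm moves only by the tool move_tool, called after "Request:" by a JSON object that holds its "name" and its "arguments", one argument or row to a line. Schema: {"type":"object","properties":{"steps":{"type":"array","items":{"type":"object","properties":{"x":{"type":"number"},"y":{"type":"number"},"z":{"type":"number"},"rx":{"type":"number"},"ry":{"type":"number"},"rz":{"type":"number"}},"additionalProperties":false},"minItems":1,"maxItems":20},"finger_gap":{"type":"number"},"squeeze":{"type":"number"},"only":{"type":"string"},"quiet":{"type":"boolean"},"lines":{"type":"string"}},"required":["steps"],"additionalProperties":false}. steps is a list of rows, 1 to 20 of them, each an object with the fields x, y, z (the shift in fractions of the full range, 1 being 800 mm), rx, ry, rz (a rotation vector in shares of pi rad (1.0 is pi rad)); a field left out counts as zero; each row is the pose to reach, as a shift and turn from the pose commanded when the call began, along the tool's axes at that moment; what a row does not reach only later rows make up. A row lasts 1/12 s, in which the tool goes at most 0.0417 m and 0.125 rad, less where a joint would pass 70% of its speed; a pose out of reach is approached as far as the arm can. finger_gap is the finger opening in m, set as the call begins (left out keeps the last). The fingers move at their own pace and stop on an object; squeeze is the grip in N (left out, the last holds). Time passes only in rows, so rows that do not move let the fingers close. The tool returns the time, the measured TCP pose, the force, the opening and the grip force at its end. only (a regular expression) keeps the lines of the reply that match it, lines (a string "A,B") keeps lines A to B, and quiet returns only ok. A shift or turn number past 1, either way, is cut back to 1. Input that does not fit is refused with a message, and nothing moves.
- telemetry.observe(): the state, without advancing time (a new reading comes with each control period).
- viewer.grab_frame(name): name is "scene" or "side" or "wrist"; returns the picture (420x560x3 uint8, blue, green, red); there is no depth.
- viewer.camera_model(name): a dict with "fx", "fy", "cx", "cy" (pixels), "R" (3x3) and "t" (3): a world point X has camera coordinates R X + t. Camera axes: x right, y down, z forward; pixel columns grow to the right and rows downward; lengths in m; the calibration is good to about 2 mm. A picture is of the moment at which its call begins: read the wrist's pose just before it. camera_model takes no time and is no camera call; for the wrist camera it gives the pose at the moment of the call.
- ticket.close_job(): hands the job in; it is judged then, once.
The state is a dict: "time_s": time; "qpos": joint angles; "dq": joint speeds; "effort": joint torques, N m; "position": TCP position; "tool_rot": TCP orientation; "ft_force": force on the tool from outside, world axes, zero at the start; "moment": the same for the moment, N m; "grip_width": finger opening in m; "grip_force": force on a finger pad.
Only numpy, scipy, OpenCV 4.12 (cv2) and the standard library are available. Lean on these libraries where they do the work, as an engineer would, in place of code of your own. Each camera call takes 0.05 s, during which the arm holds its last target. There are 200 camera calls.

## Working session

There is one attempt and no reset: what is moved stays moved. The work goes in short steps, Python scripts to look and compute and a tool call to move; the robot and the scene stay as the last step left them, time stands still between calls to the robot, and variables do not carry over. Pictures are saved under pics/ and viewed, at most 13 in all, crops included, and the job is handed in when it is done.

```bash
ls; mkdir -p pics
```

Run:
```python
from station import arm, viewer, telemetry, ticket
import cv2, numpy as np
s=telemetry.observe();print({k:np.round(v,3).tolist() if not isinstance(v,(int,float)) else v for k,v in s.items()}, arm.tcp_to_grasp)
for n in ["scene","side","wrist"]:
    m=viewer.camera_model(n);print(n,{k:np.round(v,3).tolist() for k,v in m.items()})
    f=viewer.grab_frame(n);cv2.imwrite(f"pics/{n}0.png",f)
```

```text
pics
station.py
{'time_s': 0.0, 'qpos': [-0.203, 0.259, 1.536, -0.0, 1.348, -0.203], 'dq': [-0.001, 0.002, 0.002, 0.001, 0.002, 0.0], 'effort': [0.0, -43.73, -28.4, 0.072, 0.041, -0.0], 'position': [0.55, 0.0, 0.404], 'tool_rot': [-0.001, 0.707, 0.707, -0.001], 'ft_force': [-0.226, 0.215, 0.138], 'moment': [-0.024, 0.014, 0.019], 'grip_force': 0.0, 'grip_width': 0.09299726799227936} 0.1673
scene {'fx': 508.148, 'fy': 508.148, 'cx': 287.315, 'cy': 202.905, 'R': [[-0.773, -0.634, -0.012], [-0.395, 0.496, -0.773], [0.496, -0.593, -0.634]], 't': [0.395, 0.288, 1.156]}
side {'fx': 435.405, 'fy': 435.405, 'cx': 270.54, 'cy': 209.061, 'R': [[-0.996, -0.087, 0.002], [-0.038, 0.408, -0.912], [0.078, -0.909, -0.41]], 't': [0.48, 0.099, 1.367]}
wrist {'fx': 293.891, 'fy': 293.891, 'cx': 274.903, 'cy': 208.269, 'R': [[1.0, 0.0, -0.002], [0.001, -0.96, 0.279], [-0.001, -0.279, -0.96]], 't': [-0.548, -0.033, 0.39]}
```

View pics/scene0.png

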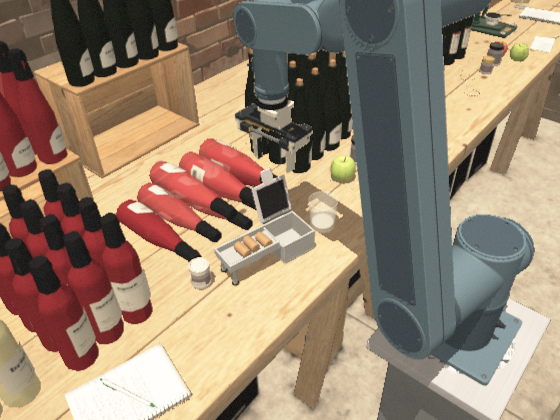

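View pics/side0.png

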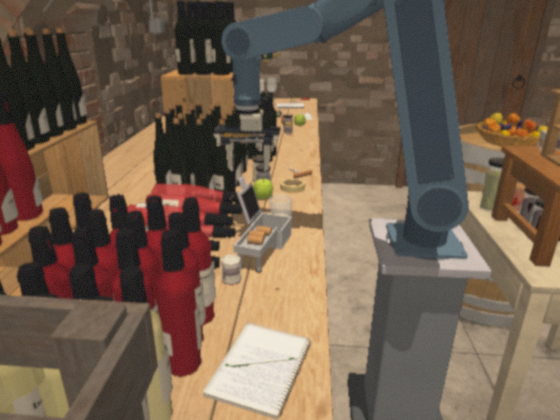

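View pics/wrist0.png

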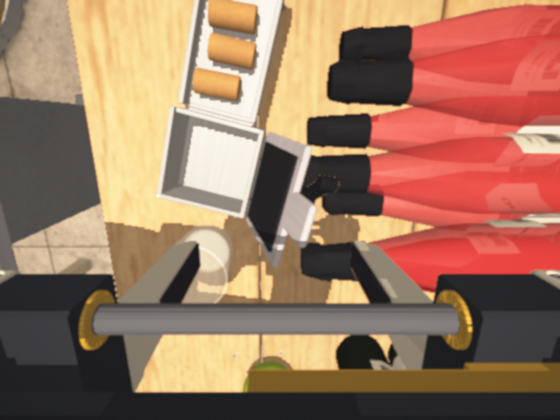

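The manual's scale: shifts go in shares of 800 mm and turns go in shares of pi rad. Converting my numbers, 0.13 m / 0.8 = 0.1625, -0.06 m / 0.8 = -0.075.

Request:
{"name": "move_tool", "arguments": {
  "steps": [
    {"x": 0.025,"y": -0.0125,"z": -0.025},
    {"x": 0.075,"y": -0.0375,"z": -0.0375},
    {"x": 0.125,"y": -0.0625,"z": -0.0375},
    {"x": 0.1625,"y": -0.075,"z": -0.0375},
    {"x": 0.1625,"y": -0.075,"z": -0.0375},
    {"x": 0.1625,"y": -0.075,"z": -0.0375}
  ]
}}

```text
time_s: 0.65
position: [0.4891, 0.1317, 0.4348]
tool_rot: [0.0, 0.706, 0.709, 0.0]
ft_force: [-0.2, -1.5, 0.5]
grip_width: 0.0926
grip_force: 0.0
```

Run:
```python
from station import arm, viewer, telemetry, ticket
import cv2,json,numpy as np
m=viewer.camera_model("wrist");f=viewer.grab_frame("wrist");cv2.imwrite("pics/wrist1.png",f)
np.savez("pics/w1.npz",**m)
```

```text
(no output)
```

View pics/wrist1.png

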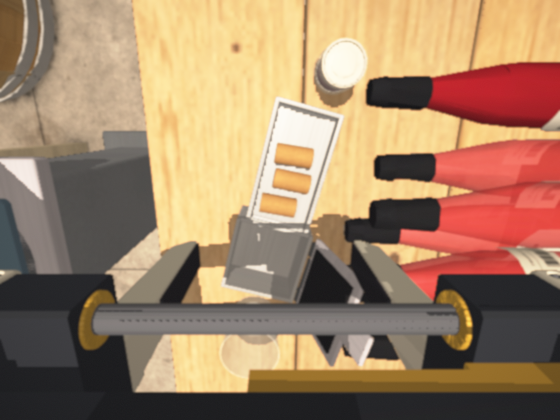

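Run:
```python
import cv2,numpy as np
a=cv2.imread("pics/wrist0.png")[0:270,150:340];b=cv2.imread("pics/wrist1.png")[85:310,210:390]
A=cv2.resize(a,None,fx=2,fy=2,interpolation=cv2.INTER_CUBIC);B=cv2.resize(b,None,fx=2.2,fy=2.2,interpolation=cv2.INTER_CUBIC)
h=max(A.shape[0],B.shape[0]);c=np.zeros((h,A.shape[1]+B.shape[1],3),np.uint8)
c[:A.shape[0],:A.shape[1]]=A;c[:B.shape[0],A.shape[1]:]=B;cv2.imwrite("pics/crop1.png",c);print(c.shape,A.shape)
```

```text
(540, 776, 3) (540, 380, 3)
```

View pics/crop1.png

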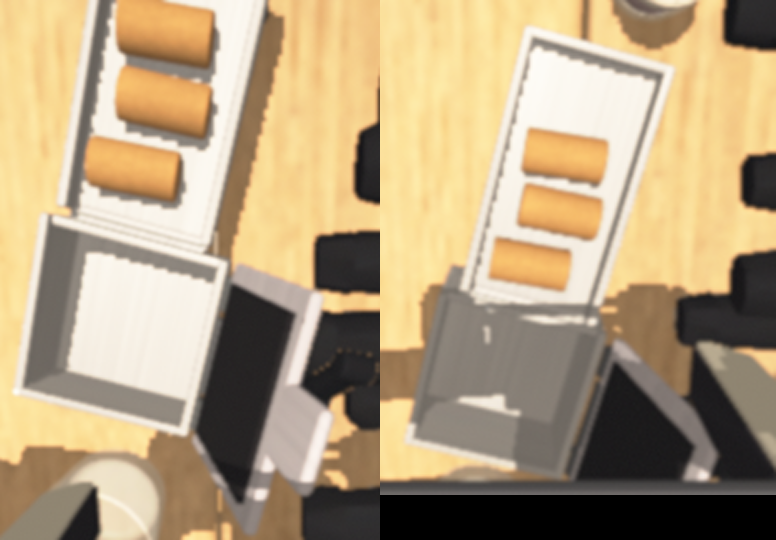

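Create h.py:
```python
import numpy as np
M0=dict(fx=293.891,cx=274.903,cy=208.269)
def load(n):
    return dict(np.load(n))
def ray(m,p):
    R=np.array(m["R"]);t=np.array(m["t"])
    d=R.T@np.array([(p[0]-m["cx"])/m["fx"],(p[1]-m["cy"])/m["fy"],1.]);return -R.T@t,d/np.linalg.norm(d)
def onz(m,p,z):
    c,d=ray(m,p);return c+d*(z-c[2])/d[2]
def tri(ms,ps):
    A=np.zeros((3,3));b=np.zeros(3)
    for m,p in zip(ms,ps):
        c,d=ray(m,p);P=np.eye(3)-np.outer(d,d);A+=P;b+=P@c
    X=np.linalg.solve(A,b)
    return X
```

Run:
```python
from h import *;import cv2
m1=load("pics/w1.npz")
m0=dict(fx=293.891,fy=293.891,cx=274.903,cy=208.269,R=np.array([[1,0,-.002],[.001,-.96,.279],[-.001,-.279,-.96]]),t=np.array([-.548,-.033,.39]))
u,_,v=np.linalg.svd(m0["R"]);m0["R"]=u@v
print(m1["R"].round(3),m1["t"].round(3), (-m1["R"].T@m1["t"]).round(3))
C0=[(172,107),(264,130.5),(157,196.5),(244,217)];C1=[(244.1,206.8),(313.2,231.4),(222.3,285),(296.4,302.3)]
X=[]
for a,b in zip(C0,C1):
    print(tri([m0,m1],[a,b]).round(4),onz(m0,a,.066).round(4),onz(m1,b,.066).round(4));X.append(onz(m0,a,.066))
for p in [(276.8,98.2),(343.6,115)]: print('deck end',onz(m1,p,.078).round(4))
for m,f in ((m0,"pics/wrist0.png"),(m1,"pics/wrist1.png")):
    i=cv2.imread(f);h=cv2.cvtColor(i,cv2.COLOR_BGR2HSV)
    k=cv2.inRange(h,(5,120,100),(20,255,255))
    k[250:]=0;k[:,:150]=0;k[:,345:]=0
    for c in cv2.findContours(k,0,2)[0]:
        if cv2.contourArea(c)>120:
            r=cv2.minAreaRect(c);print(np.round(r[0],1),np.round(r[1],1),onz(m,r[0],.075).round(4)[:2])
```

```text
[[ 1.     0.004  0.   ]
 [ 0.004 -0.96   0.279]
 [ 0.001 -0.279 -0.96 ]] [-0.489  0.083  0.455] [0.488 0.209 0.414]
[0.4414 0.098  0.0413] [0.443  0.0928 0.066 ] [0.4503 0.1096 0.066 ]
[0.5376 0.07   0.0478] [0.5367 0.0697 0.066 ] [0.5367 0.0777 0.066 ]
[ 0.4171 -0.0013  0.0635] [ 0.4172 -0.0012  0.066 ] [0.4185 0.001  0.066 ]
[ 0.5157 -0.0216  0.0731] [ 0.5131 -0.0251  0.066 ] [ 0.518  -0.0251  0.066 ]
deck end [0.4897 0.2345 0.078 ]
deck end [0.5626 0.2176 0.078 ]
[215.5  83.9] [48.  23.9] [0.4904 0.1137]
[231.2  50.3] [47.8 26.5] [0.5068 0.143 ]
[231.6  14.8] [49.7 28.6] [0.5084 0.1723]
[278.  204.7] [34.3 17.5] [0.4918 0.115 ]
[291.6 180.8] [35.7 18.1] [0.5076 0.144 ]
[293.8 155.6] [36.  18.9] [0.5095 0.1733]
[168.4 126. ] [44.8 17.6] [0.3695 0.2052]
```

Add to h.py:
```python
from scipy.spatial.transform import Rotation as Ro
YAW=-0.249;O=np.array([.4911,.0873,0]);RT=Ro.from_euler('z',YAW)
def tray(p): return RT.inv().apply(np.asarray(p,float)-O)
def world(p): return RT.apply(np.asarray(p,float))+O
def quat(q): return Ro.from_quat([q[1],q[2],q[3],q[0]])
BASE=quat([0,.70711,.70711,0])  # tool x->+y, y->+x, z->-z
def rows(p0,q0,targets,L=.186):
    """targets: (tip in tray frame m, yaw about tray z from tray-aligned, tilt about tool y, tilt about tool x)"""
    R0=quat(q0);out=[]
    for tip,yw,ty,tx in targets:
        R=Ro.from_euler('z',YAW+yw)*BASE*Ro.from_euler('y',ty)*Ro.from_euler('x',tx)
        p=world(tip)-R.apply([0,0,L])
        out.append(np.r_[R0.inv().apply(p-np.asarray(p0)),(R0.inv()*R).as_rotvec()])
    for o in out: print(o.round(3).tolist())
def now():
    from station import arm, viewer, telemetry, ticket
    s=telemetry.observe();R=quat(s["tool_rot"]);tip=np.array(s["position"])+R.apply([0,0,.186])
    print('t',s["time_s"],'tip tray',tray(tip).round(4),'F',np.round(s["ft_force"],1),'w',round(s["grip_width"],3),'rv',(RT*BASE).inv().__mul__(R).as_rotvec().round(3));return s
```

Run:
```python
from h import *
s=now()
rows(s["position"],s["tool_rot"],[((-.001,.121,.13),0,0,0),((-.001,.121,.0645),0,0,0)])
```

```text
t 0.7 tip tray [-0.0119  0.0415  0.2487] F [-0.5 -0.1 -0.1] w 0.093 rv [-0.    -0.001 -0.251]
[0.074, 0.03, 0.119, 0.0, 0.001, 0.251]
[0.074, 0.03, 0.184, 0.0, 0.001, 0.251]
```

Converted, 0.119 m / 0.8 = 0.1488, 0.11 m / 0.8 = 0.1375, 0.25 rad / 3.1416 = 0.0796.

Request:
{"name": "move_tool", "arguments": {
  "steps": [
    {"x": 0.0475,"y": 0.0188,"z": 0.0125,"rz": 0.0382},
    {"x": 0.0925,"y": 0.0375,"z": 0.0375,"rz": 0.0796},
    {"x": 0.0925,"y": 0.0375,"z": 0.0875,"rz": 0.0796},
    {"x": 0.0925,"y": 0.0375,"z": 0.1375,"rz": 0.0796},
    {"x": 0.0925,"y": 0.0375,"z": 0.1488,"rz": 0.0796},
    {"x": 0.0925,"y": 0.0375,"z": 0.1488,"rz": 0.0796},
    {"x": 0.0925,"y": 0.0375,"z": 0.1488,"rz": 0.0796}
  ],
  "finger_gap": 0.018,
  "squeeze": 10
}}

```text
time_s: 1.28
position: [0.521, 0.203, 0.3164]
tool_rot: [0.0, 0.79, 0.613, -0.0]
ft_force: [-0.6, -0.2, 0.0]
grip_width: 0.0509
grip_force: 0.0
```

Run:
```python
from h import *
from station import arm, viewer, telemetry, ticket
import cv2
s=now()
m=viewer.camera_model("wrist");cv2.imwrite("pics/wrist2.png",viewer.grab_frame("wrist"));np.savez("pics/w2.npz",**m)
rows(s["position"],s["tool_rot"],[((-.001,.121,.0645),0,0,0)])
```

```text
t 1.2833 tip tray [0.0004 0.1194 0.1304] F [-0.6 -0.2  0. ] w 0.051 rv [ 0.    -0.     0.003]
[0.002, -0.001, 0.066, -0.0, 0.0, -0.003]
```

View pics/wrist2.png

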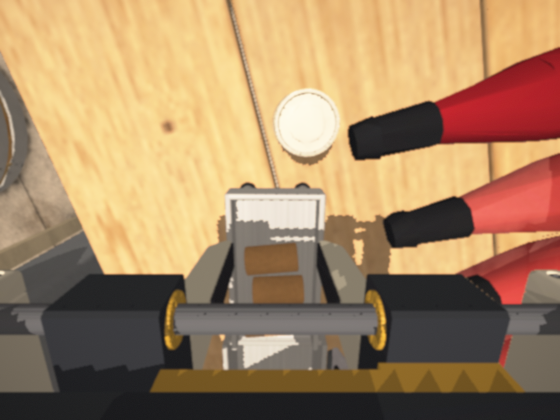

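Converted, 0.065 m / 0.8 = 0.0813, 0.06 m / 0.8 = 0.075.

Request:
{"name": "move_tool", "arguments": {
  "steps": [
    {"x": 0.0025,"y": -0.0013},
    {"x": 0.0025,"y": -0.0013},
    {"x": 0.0025,"y": -0.0013},
    {"x": 0.0025,"y": -0.0013},
    {"x": 0.0025,"y": -0.0013,"z": 0.0125},
    {"x": 0.0025,"y": -0.0013,"z": 0.0375},
    {"x": 0.0025,"y": -0.0013,"z": 0.0625},
    {"x": 0.0025,"y": -0.0013,"z": 0.075},
    {"x": 0.0025,"y": -0.0013,"z": 0.0813},
    {"x": 0.0025,"y": -0.0013,"z": 0.0813},
    {"x": 0.0025,"y": -0.0013,"z": 0.0813}
  ]
}}

```text
time_s: 2.25
position: [0.5198, 0.2063, 0.2509]
tool_rot: [0.0, 0.79, 0.613, 0.0]
ft_force: [0.0, 0.7, -0.2]
grip_width: 0.018
grip_force: 0.0
```

Run:
```python
from h import *
s=now()
T=[]
for k in range(1,16):
    y=.121-.0085*k; a=min(1,k/8)*.42
    T.append(((-.002,y,.0645+.0015*a/.42),0,-a,0))
rows(s["position"],s["tool_rot"],T)
```

```text
t 2.25 tip tray [-0.0015  0.1224  0.0649] F [ 0.   0.7 -0.2] w 0.018 rv [-0.     0.     0.001]
[-0.0, -0.0, 0.001, 0.0, -0.053, -0.001]
[0.001, -0.0, 0.001, 0.0, -0.105, -0.001]
[0.002, -0.0, 0.002, 0.0, -0.158, -0.001]
[0.003, -0.0, 0.004, 0.0, -0.21, -0.001]
[0.004, -0.0, 0.006, 0.0, -0.263, -0.001]
[0.005, -0.0, 0.008, 0.0, -0.315, -0.001]
[0.006, -0.0, 0.012, -0.0, -0.368, -0.001]
[0.006, -0.0, 0.015, -0.0, -0.42, -0.001]
[-0.002, -0.0, 0.015, -0.0, -0.42, -0.001]
[-0.011, -0.0, 0.015, -0.0, -0.42, -0.001]
[-0.019, -0.0, 0.015, -0.0, -0.42, -0.001]
[-0.028, -0.0, 0.015, -0.0, -0.42, -0.001]
[-0.036, -0.0, 0.015, -0.0, -0.42, -0.001]
[-0.045, -0.0, 0.015, -0.0, -0.42, -0.001]
[-0.053, -0.0, 0.015, -0.0, -0.42, -0.001]
```

Converted, -0.041 m / 0.8 = -0.0513, -0.019 m / 0.8 = -0.0238, -0.42 rad / 3.1416 = -0.1337.

Request:
{"name": "move_tool", "arguments": {
  "steps": [
    {"z": 0.0013,"ry": -0.0169},
    {"x": 0.0013,"z": 0.0013,"ry": -0.0334},
    {"x": 0.0025,"z": 0.0025,"ry": -0.0503},
    {"x": 0.0038,"z": 0.005,"ry": -0.0668},
    {"x": 0.005,"z": 0.0075,"ry": -0.0837},
    {"x": 0.0063,"z": 0.01,"ry": -0.1003},
    {"x": 0.0075,"z": 0.015,"ry": -0.1171},
    {"x": 0.0075,"z": 0.0188,"ry": -0.1337},
    {"x": -0.0025,"z": 0.0188,"ry": -0.1337},
    {"x": -0.0138,"z": 0.0188,"ry": -0.1337},
    {"x": -0.0238,"z": 0.0188,"ry": -0.1337},
    {"x": -0.035,"z": 0.0188,"ry": -0.1337},
    {"x": -0.045,"z": 0.0188,"ry": -0.1337},
    {"x": -0.0513,"z": 0.0188,"ry": -0.1337},
    {"x": -0.0513,"z": 0.0188,"ry": -0.1337}
  ]
}}

```text
time_s: 3.5
position: [0.5091, 0.165, 0.2361]
tool_rot: [0.128, 0.773, 0.599, -0.165]
ft_force: [-0.1, -0.3, 0.7]
grip_width: 0.0178
grip_force: 0.0
```

Run:
```python
from h import *
from station import arm, viewer, telemetry, ticket
import cv2
s=now()
for n in("scene","side"):
    f=viewer.grab_frame(n);cv2.imwrite(f"pics/{n}3.png",f)
a=cv2.resize(cv2.imread("pics/scene3.png")[180:290,190:350],None,fx=2.4,fy=2.4,interpolation=2);b=cv2.resize(cv2.imread("pics/side3.png")[150:290,200:310],None,fx=3.4,fy=3.4,interpolation=2)
h=max(a.shape[0],b.shape[0]);c=np.zeros((h,a.shape[1]+b.shape[1],3),np.uint8);c[:a.shape[0],:a.shape[1]]=a;c[:b.shape[0],a.shape[1]:]=b
cv2.imwrite("pics/crop3.png",c);print(c.shape)
```

```text
t 3.5 tip tray [-0.0019  0.0039  0.0663] F [-0.1 -0.3  0.7] w 0.018 rv [ 0.    -0.42   0.003]
(476, 758, 3)
```

View pics/crop3.png

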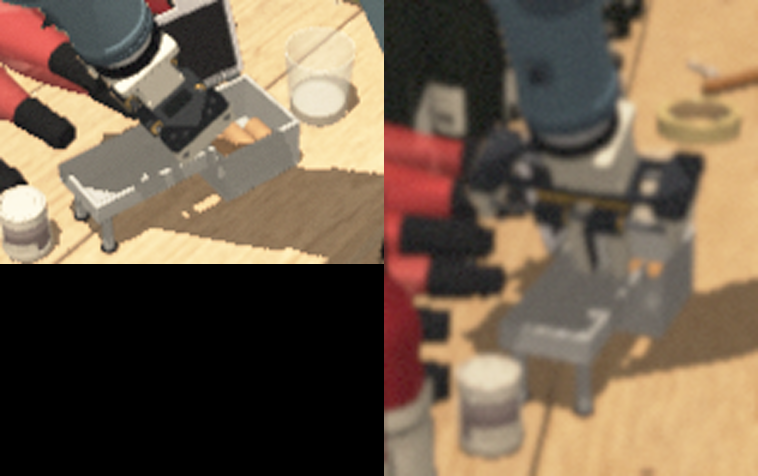

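Run:
```python
from h import *
from station import arm, viewer, telemetry, ticket
s=now()
rows(s["position"],s["tool_rot"],[((-.002,-.004,.0665),0,-.42,0),((-.002,.02,.08),0,-.42,0),((-.002,.03,.15),0,-.2,0),((.0,.0,.25),0,0,0),((.03,-.08,.25),0,0,0)])
m=viewer.camera_model("scene")
for p in [(305,168),(300,165),(335,145),(258,155)]: print(p,onz(m,p,0).round(3),tray(onz(m,p,0)).round(3))
```

```text
t 3.6 tip tray [-0.0017  0.0051  0.0661] F [-0.4 -0.4  0.1] w 0.018 rv [ 0.    -0.419  0.002]
[-0.008, -0.0, 0.003, -0.0, -0.001, -0.002]
[0.008, -0.0, -0.019, -0.0, -0.001, -0.002]
[-0.052, -0.0, -0.082, -0.0, 0.219, -0.002]
[-0.155, 0.002, -0.15, -0.0, 0.419, -0.002]
[-0.228, 0.032, -0.117, -0.0, 0.419, -0.002]
(305, 168) [ 0.665 -0.28   0.   ] [ 0.26  -0.313  0.   ]
(300, 165) [ 0.689 -0.283 -0.   ] [ 0.283 -0.31  -0.   ]
(335, 145) [ 0.668 -0.452  0.   ] [ 0.304 -0.479  0.   ]
(258, 155) [ 0.836 -0.241  0.   ] [ 0.415 -0.234  0.   ]
```

Converted, -0.228 m / 0.8 = -0.285, -0.008 m / 0.8 = -0.01, 0.419 rad / 3.1416 = 0.1334.

Request:
{"name": "move_tool", "arguments": {
  "steps": [
    {"x": -0.01,"z": 0.0038},
    {"x": -0.01,"z": 0.0038},
    {"x": 0.01,"z": -0.0238},
    {"x": -0.0275,"z": -0.0625,"ry": 0.035},
    {"x": -0.065,"z": -0.1025,"ry": 0.0697},
    {"x": -0.125,"y": 0.0013,"z": -0.1438,"ry": 0.1019},
    {"x": -0.1625,"y": 0.0013,"z": -0.175,"ry": 0.1334},
    {"x": -0.1938,"y": 0.0025,"z": -0.1875,"ry": 0.1334},
    {"x": -0.2438,"y": 0.0188,"z": -0.1675,"ry": 0.1334},
    {"x": -0.285,"y": 0.04,"z": -0.1463,"ry": 0.1334},
    {"x": -0.285,"y": 0.04,"z": -0.1463,"ry": 0.1334},
    {"x": -0.285,"y": 0.04,"z": -0.1463,"ry": 0.1334}
  ],
  "finger_gap": 0,
  "squeeze": 10
}}

```text
time_s: 4.6
position: [0.5008, 0.0008, 0.4355]
tool_rot: [0.0, 0.791, 0.612, -0.0]
ft_force: [0.2, 0.7, -0.5]
grip_width: 0.0003
grip_force: 0.0
```

Run:
```python
from h import *
from station import arm, viewer, telemetry, ticket
import cv2
s=now()
m=viewer.camera_model("wrist");f=viewer.grab_frame("wrist");cv2.imwrite("pics/wrist4.png",f);np.savez("pics/w4.npz",**m)
```

```text
t 4.6 tip tray [ 0.0307 -0.0816  0.2495] F [ 0.2  0.7 -0.5] w 0.0 rv [-0.    -0.001  0.005]
```

View pics/wrist4.png

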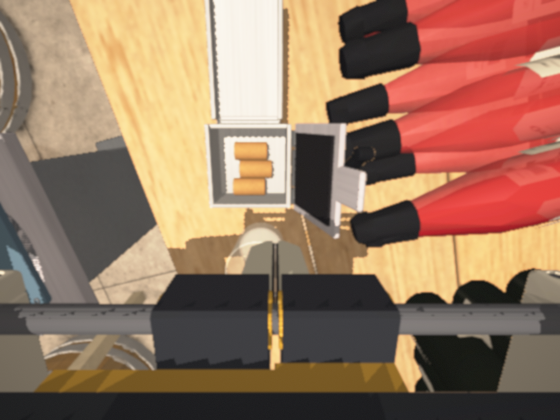

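Run:
```python
from h import *;import cv2
m4=load("pics/w4.npz")
m0=dict(fx=293.891,fy=293.891,cx=274.903,cy=208.269,R=np.array([[1,0,-.002],[.001,-.96,.279],[-.001,-.279,-.96]]),t=np.array([-.548,-.033,.39]))
u,_,v=np.linalg.svd(m0["R"]);m0["R"]=u@v
for a,b in [((315,206),(365,178)),((304,247),(362,212)),((301,192.5),(338,165)),((287.5,233.5),(335,200))]:
    print(tray(tri([m0,m4],[a,b])).round(3))
# lid top edge corners & trough rim corners from frame 4
for p in [(208,125),(291,123),(211,208),(291,208)]: print('rim',tray(onz(m4,p,.066)).round(4))
i=cv2.imread("pics/wrist4.png");h=cv2.cvtColor(i,cv2.COLOR_BGR2HSV);k=cv2.inRange(h,(5,110,80),(20,255,255));k[210:]=0;k[:,:215]=0;k[:,290:]=0
for c in cv2.findContours(k,0,2)[0]:
    if cv2.contourArea(c)>80: r=cv2.minAreaRect(c);print(np.round(r[1],1),tray(onz(m4,r[0],.024)).round(3))
from station import arm, viewer, telemetry, ticket
s=now()
rows(s["position"],s["tool_rot"],[((.04,-.055,.25),-np.pi/2,0,0)])
print(s["qpos"])
```

```text
[ 0.1   -0.045  0.185]
[ 0.099 -0.073  0.19 ]
[ 0.094 -0.047  0.123]
[ 0.085 -0.072  0.167]
rim [-0.0461 -0.0068  0.066 ]
rim [ 0.0486 -0.005   0.066 ]
rim [-0.0492 -0.1054  0.066 ]
rim [ 0.0496 -0.1059  0.066 ]
[51. 37.] [ 0.    -0.063  0.024]
[122.   7.] [0.043 0.067 0.024]
t 4.65 tip tray [ 0.03   -0.0801  0.2492] F [-0.4  0.2  0.2] w 0.0 rv [ 0.001 -0.001  0.004]
[0.025, 0.01, -0.001, -0.0, 0.001, 1.567]
[-2.18232623e-01  1.49690335e-01  1.59780351e+00 -5.81753629e-04
  1.39502580e+00  3.44519535e-02]
```

Run:
```python
from h import *
s=now();h=np.pi/2
rows(s["position"],s["tool_rot"],[((.13,-.058,.25),h,0,0),((.13,-.058,.178),h,0,0)])
```

```text
t 4.65 tip tray [ 0.03   -0.0801  0.2492] F [-0.4  0.2  0.2] w 0.0 rv [ 0.001 -0.001  0.004]
[0.022, 0.1, -0.001, -0.001, -0.0, -1.574]
[0.022, 0.1, 0.071, -0.001, -0.0, -1.574]
```

Converted, 0.1 m / 0.8 = 0.125, 0.075 m / 0.8 = 0.0938, -1.574 rad / 3.1416 = -0.501.

Request:
{"name": "move_tool", "arguments": {
  "steps": [
    {"x": 0.0075,"y": 0.0313,"z": -0.0038,"rz": -0.0382},
    {"x": 0.0138,"y": 0.0625,"z": -0.0038,"rz": -0.0764},
    {"x": 0.02,"y": 0.0938,"z": -0.0038,"rz": -0.1146},
    {"x": 0.0275,"y": 0.125,"z": -0.0038,"rz": -0.1528},
    {"x": 0.0275,"y": 0.125,"z": -0.0013,"rz": -0.191},
    {"x": 0.0275,"y": 0.125,"z": -0.0013,"rz": -0.2292},
    {"x": 0.0275,"y": 0.125,"z": -0.0013,"rz": -0.2674},
    {"x": 0.0275,"y": 0.125,"z": -0.0013,"rz": -0.3056},
    {"x": 0.0275,"y": 0.125,"z": -0.0013,"rz": -0.3438},
    {"x": 0.0275,"y": 0.125,"z": -0.0013,"rz": -0.382},
    {"x": 0.0275,"y": 0.125,"z": -0.0013,"rz": -0.4202},
    {"x": 0.0275,"y": 0.125,"z": -0.0013,"rz": -0.4584},
    {"x": 0.0275,"y": 0.125,"z": -0.0013,"rz": -0.501},
    {"x": 0.0275,"y": 0.125,"z": 0.025,"rz": -0.501},
    {"x": 0.0275,"y": 0.125,"z": 0.0625,"rz": -0.501},
    {"x": 0.0275,"y": 0.125,"z": 0.0888,"rz": -0.501},
    {"x": 0.0275,"y": 0.125,"z": 0.0888,"rz": -0.501},
    {"x": 0.0275,"y": 0.125,"z": 0.0888,"rz": -0.501}
  ]
}}

```text
time_s: 6.15
position: [0.6026, 0.0014, 0.3633]
tool_rot: [-0.002, 0.122, 0.993, -0.0]
ft_force: [0.1, -0.1, 0.8]
grip_width: 0.0005
grip_force: 0.0
```

Run:
```python
from h import *
s=now();h=np.pi/2;T=[]
print(np.round(s["qpos"],2))
for th in np.arange(1.95,-.001,-.1):
    r=.125;e=.007 if th>-.1 else 0
    x=.0525-r*np.cos(th)+.006*np.sin(th)+.0075;z=.067+r*np.sin(th)+.006*np.cos(th)
    z=min(z,.178)
    T.append(((x,-.057,z),h,0,0))
rows(s["position"],s["tool_rot"],T)
```

```text
t 6.15 tip tray [ 0.1285 -0.0559  0.1773] F [ 0.1 -0.1  0.8] w 0.001 rv [ 0.004  0.002 -1.575]
[-0.18  0.38  1.46 -0.    1.3  -1.51]
[0.017, -0.001, -0.001, -0.001, -0.004, 0.004]
[0.029, -0.001, -0.001, -0.001, -0.004, 0.004]
[0.041, -0.001, -0.001, -0.001, -0.004, 0.004]
[0.053, -0.001, -0.001, -0.001, -0.004, 0.004]
[0.066, -0.001, -0.0, -0.001, -0.004, 0.004]
[0.078, -0.001, -0.0, -0.001, -0.004, 0.004]
[0.091, -0.001, -0.0, -0.001, -0.004, 0.004]
[0.103, -0.001, -0.0, -0.001, -0.004, 0.004]
[0.115, -0.001, -0.0, -0.001, -0.004, 0.004]
[0.126, -0.001, -0.0, -0.001, -0.004, 0.004]
[0.137, -0.001, 0.006, -0.001, -0.004, 0.004]
[0.147, -0.001, 0.013, -0.001, -0.004, 0.004]
[0.157, -0.001, 0.021, -0.001, -0.004, 0.004]
[0.165, -0.001, 0.031, -0.001, -0.004, 0.004]
[0.173, -0.0, 0.041, -0.001, -0.004, 0.004]
[0.179, -0.0, 0.051, -0.001, -0.004, 0.004]
[0.184, -0.0, 0.063, -0.001, -0.004, 0.004]
[0.189, -0.0, 0.074, -0.001, -0.004, 0.004]
[0.192, -0.0, 0.086, -0.001, -0.004, 0.004]
[0.193, -0.0, 0.099, -0.001, -0.004, 0.004]
```

Converted, 0.126 m / 0.8 = 0.1575, 0.12 m / 0.8 = 0.15.

Request:
{"name": "move_tool", "arguments": {
  "steps": [
    {"x": 0.0125,"y": -0.0013},
    {"x": 0.025,"y": -0.0013},
    {"x": 0.0375,"y": -0.0013},
    {"x": 0.05,"y": -0.0013},
    {"x": 0.0625,"y": -0.0013},
    {"x": 0.075,"y": -0.0013},
    {"x": 0.0875,"y": -0.0013},
    {"x": 0.1,"y": -0.0013},
    {"x": 0.1125,"y": -0.0013},
    {"x": 0.125,"y": -0.0013},
    {"x": 0.1375,"y": -0.0013},
    {"x": 0.15,"y": -0.0013,"z": 0.0013},
    {"x": 0.1575,"y": -0.0013,"z": 0.0025}
  ]
}}

```text
time_s: 7.23
position: [0.4792, 0.0298, 0.3624]
tool_rot: [-0.0, 0.123, 0.992, -0.0]
ft_force: [2.5, -0.3, 0.3]
grip_width: 0.0005
grip_force: 0.8
```

Run:
```python
from h import *
s=now()
```

```text
t 7.2333 tip tray [ 0.0025 -0.0589  0.1764] F [ 2.5 -0.3  0.3] w 0.001 rv [ 1.000e-03 -0.000e+00 -1.573e+00]
```

Converted, 0.104 m / 0.8 = 0.13, 0.103 m / 0.8 = 0.1288.

Request:
{"name": "move_tool", "arguments": {
  "steps": [
    {"x": 0.0138,"z": 0.005},
    {"x": 0.0263,"z": 0.0138},
    {"x": 0.0388,"z": 0.0238},
    {"x": 0.0488,"z": 0.0363},
    {"x": 0.0588,"z": 0.0488},
    {"x": 0.0663,"z": 0.0613},
    {"x": 0.0725,"z": 0.0763},
    {"x": 0.0788,"z": 0.09},
    {"x": 0.0825,"z": 0.105},
    {"x": 0.0838,"z": 0.1175},
    {"x": 0.0838,"z": 0.125},
    {"x": 0.0838,"z": 0.1288},
    {"x": 0.0838,"z": 0.13}
  ]
}}

```text
time_s: 8.32
position: [0.4146, 0.0459, 0.2589]
tool_rot: [-0.002, 0.123, 0.992, -0.0]
ft_force: [-8.1, 0.3, 21.0]
grip_width: 0.0003
grip_force: 10.7
```

Run:
```python
from h import *
s=now()
```

```text
t 8.3167 tip tray [-0.0647 -0.0592  0.0729] F [-8.1  0.3 21. ] w 0.0 rv [ 0.004  0.002 -1.573]
```

Converted, -0.12 m / 0.8 = -0.15, -0.11 m / 0.8 = -0.1375.

Request:
{"name": "move_tool", "arguments": {
  "steps": [
    {"z": -0.0375},
    {"z": -0.0875},
    {"x": -0.0375,"z": -0.1375},
    {"x": -0.0875,"z": -0.15},
    {"x": -0.1125,"z": -0.15},
    {"x": -0.1125,"z": -0.15},
    {"x": -0.1125,"z": -0.15}
  ]
}}

```text
time_s: 8.9
position: [0.5036, 0.0234, 0.3785]
tool_rot: [-0.0, 0.123, 0.992, -0.0]
ft_force: [-0.8, 0.3, -0.1]
grip_width: 0.0006
grip_force: 0.0
```

Run:
```python
from h import *
from station import arm, viewer, telemetry, ticket
import cv2
s=now()
m=viewer.camera_model("wrist");f=viewer.grab_frame("wrist");cv2.imwrite("pics/wrist5.png",f);np.savez("pics/w5.npz",**m)
```

```text
t 8.9 tip tray [ 0.0278 -0.059   0.1925] F [-0.8  0.3 -0.1] w 0.001 rv [ 1.000e-03 -1.000e-03 -1.572e+00]
```

Request:
{"name": "move_tool", "arguments": {
  "steps": [
    {"x": -0.0375},
    {"x": -0.075},
    {"x": -0.075},
    {"x": -0.075}
  ]
}}

```text
time_s: 9.28
position: [0.5607, 0.0092, 0.3774]
tool_rot: [-0.002, 0.123, 0.992, -0.0]
ft_force: [-0.2, 0.2, -0.4]
grip_width: 0.0003
grip_force: 0.0
```

Run:
```python
from h import *
from station import arm, viewer, telemetry, ticket
import cv2
s=now()
m=viewer.camera_model("wrist");f=viewer.grab_frame("wrist");cv2.imwrite("pics/wrist6.png",f);np.savez("pics/w6.npz",**m)
a=cv2.imread("pics/wrist5.png");c=np.hstack([a[:300,80:480],f[:300,80:480]]);cv2.imwrite("pics/crop6.png",c)
```

```text
t 9.2833 tip tray [ 0.0862 -0.0588  0.1914] F [-0.2  0.2 -0.4] w 0.0 rv [ 3.000e-03  1.000e-03 -1.573e+00]
```

View pics/crop6.png

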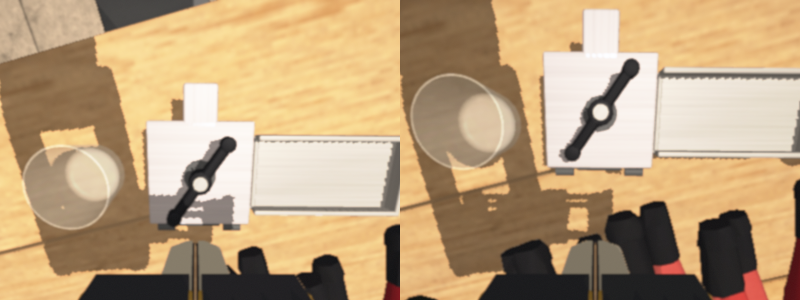

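Add to h.py:
```python
import cv2
def bar(img,m,box):
    g=img.max(axis=2);k=np.zeros_like(g);x0,y0,x1,y1=box;k[y0:y1,x0:x1]=(g[y0:y1,x0:x1]<60)*255
    c=max(cv2.findContours(k,0,2)[0],key=cv2.contourArea)
    P=c[:,0].astype(float);c0=P.mean(0);u=np.linalg.svd(P-c0)[2][0];t=(P-c0)@u
    e=[P[t>t.max()-4].mean(0),P[t<t.min()+4].mean(0)];return e
```

Run:
```python
from h import *
m5=load("pics/w5.npz");m6=load("pics/w6.npz")
e5=bar(cv2.imread("pics/wrist5.png"),m5,(230,128,330,222));e6=bar(cv2.imread("pics/wrist6.png"),m6,(226,55,334,165))
if e5[0][1]>e5[1][1]: e5=e5[::-1]
if e6[0][1]>e6[1][1]: e6=e6[::-1]
print(e5,e6)
for a,b in zip(e5,e6): print(tray(tri([m5,m6],[a,b])).round(4),tray(onz(m5,a,.105)).round(4),tray(onz(m6,b,.105)).round(4))
# hub light disc
for f,m,b in (("pics/wrist5.png",m5,(230,128,330,222)),("pics/wrist6.png",m6,(226,55,334,165))):
    pass
for m,p in ((m5,(281,183.5)),(m6,(280.5,112))): print('hub',tray(onz(m,p,.11)).round(4))
```

```text
[array([309., 141.]), array([247.33333333, 218.66666667])] [array([311.42857143,  61.14285714]), array([247.57142857, 156.85714286])]
[-0.0369 -0.0325  0.1157] [-0.0363 -0.0312  0.105 ] [-0.0389 -0.0313  0.105 ]
[ 0.0364 -0.0849  0.0929] [ 0.0324 -0.0847  0.105 ] [ 0.0351 -0.0828  0.105 ]
hub [-0.001  -0.0546  0.11  ]
hub [-0.001  -0.0552  0.11  ]
```

Add to h.py:
```python
AX=np.array([.0003,-.0552])
def arc(a,d=.014,r=.028,z=.094):
    u=np.array([np.cos(a),np.sin(a)]);n=np.array([-u[1],u[0]]);p=AX+r*u+d*n
    return ((p[0],p[1],z),a,0,0)
```

Run:
```python
from h import *
s=now()
rows(s["position"],s["tool_rot"],[arc(2.52,.021,z=.16),arc(2.52,.021)])
```

```text
t 9.3333 tip tray [ 0.0853 -0.0587  0.1916] F [ 0.  -0.6 -0.4] w 0.001 rv [ 0.003  0.002 -1.573]
[0.121, 0.003, 0.032, 0.0, -0.004, -0.947]
[0.12, 0.003, 0.098, 0.0, -0.004, -0.947]
```

The manual's scale: shifts go in shares of 800 mm and turns go in shares of pi rad. Converting my numbers, 0.121 m / 0.8 = 0.1513, 0.12 m / 0.8 = 0.15, -0.12 rad / 3.1416 = -0.0382.

Request:
{"name": "move_tool", "arguments": {
  "steps": [
    {"x": 0.0375,"y": 0.0013,"z": 0.0063,"rz": -0.0382},
    {"x": 0.075,"y": 0.0025,"z": 0.0125,"rz": -0.0764},
    {"x": 0.1125,"y": 0.0038,"z": 0.025,"rz": -0.1146},
    {"x": 0.15,"y": 0.0038,"z": 0.04,"rz": -0.1528},
    {"x": 0.1513,"y": 0.0038,"z": 0.04,"rz": -0.191},
    {"x": 0.1513,"y": 0.0038,"z": 0.04,"rz": -0.2292},
    {"x": 0.1513,"y": 0.0038,"z": 0.04,"rz": -0.2674},
    {"x": 0.1513,"y": 0.0038,"z": 0.04,"rz": -0.3014},
    {"x": 0.1513,"y": 0.0038,"z": 0.04,"rz": -0.3014},
    {"x": 0.1513,"y": 0.0038,"z": 0.075,"rz": -0.3014},
    {"x": 0.15,"y": 0.0038,"z": 0.1063,"rz": -0.3014},
    {"x": 0.15,"y": 0.0038,"z": 0.1225,"rz": -0.3014},
    {"x": 0.15,"y": 0.0038,"z": 0.1225,"rz": -0.3014},
    {"x": 0.15,"y": 0.0038,"z": 0.1225,"rz": -0.3014}
  ]
}}

```text
time_s: 10.5
position: [0.4444, 0.0416, 0.2803]
tool_rot: [-0.001, -0.342, 0.94, 0.0]
ft_force: [0.4, -1.1, -0.4]
grip_width: 0.0005
grip_force: 0.0
```

Run:
```python
from h import *
s=now();print(np.round(s["qpos"],2))
rows(s["position"],s["tool_rot"],[arc(2.52-.1*k,.021-.007*min(1,k/4)) for k in range(1,20)])
```

```text
t 10.5 tip tray [-0.0344 -0.0561  0.0943] F [ 0.4 -1.1 -0.4] w 0.0 rv [ 2.000e-03  2.000e-03 -2.518e+00]
[-0.16  0.21  1.94 -0.    0.99 -2.43]
[-0.004, 0.002, 0.0, 0.001, -0.002, 0.098]
[-0.009, 0.003, 0.0, 0.001, -0.002, 0.198]
[-0.014, 0.004, 0.0, 0.001, -0.002, 0.298]
[-0.018, 0.004, 0.0, 0.001, -0.002, 0.398]
[-0.022, 0.004, 0.0, 0.001, -0.003, 0.498]
[-0.025, 0.004, 0.0, 0.0, -0.003, 0.598]
[-0.028, 0.003, 0.0, 0.0, -0.003, 0.698]
[-0.031, 0.002, 0.0, 0.0, -0.003, 0.798]
[-0.034, 0.001, 0.0, 0.0, -0.003, 0.898]
[-0.036, -0.001, 0.0, -0.0, -0.003, 0.998]
[-0.039, -0.002, 0.0, -0.0, -0.003, 1.098]
[-0.042, -0.004, 0.0, -0.0, -0.003, 1.198]
[-0.044, -0.006, 0.0, -0.001, -0.003, 1.298]
[-0.046, -0.009, 0.0, -0.001, -0.003, 1.398]
[-0.047, -0.011, 0.0, -0.001, -0.003, 1.498]
[-0.049, -0.014, 0.0, -0.001, -0.003, 1.598]
[-0.05, -0.017, 0.0, -0.001, -0.003, 1.698]
[-0.051, -0.02, 0.0, -0.001, -0.003, 1.798]
[-0.052, -0.023, 0.0, -0.001, -0.003, 1.898]
```

Converted, -0.052 m / 0.8 = -0.065, -0.051 m / 0.8 = -0.0638, 1.9 rad / 3.1416 = 0.6048.

Request:
{"name": "move_tool", "arguments": {
  "steps": [
    {"x": -0.005,"y": 0.0025,"rz": 0.0318},
    {"x": -0.0113,"y": 0.0038,"rz": 0.0637},
    {"x": -0.0175,"y": 0.005,"rz": 0.0955},
    {"x": -0.0225,"y": 0.005,"rz": 0.1273},
    {"x": -0.0275,"y": 0.005,"rz": 0.1592},
    {"x": -0.0313,"y": 0.005,"rz": 0.191},
    {"x": -0.035,"y": 0.0038,"rz": 0.2228},
    {"x": -0.0388,"y": 0.0025,"rz": 0.2546},
    {"x": -0.0425,"y": 0.0013,"rz": 0.2865},
    {"x": -0.045,"y": -0.0013,"rz": 0.3183},
    {"x": -0.0488,"y": -0.0025,"rz": 0.3501},
    {"x": -0.0525,"y": -0.005,"rz": 0.382},
    {"x": -0.055,"y": -0.0075,"rz": 0.4138},
    {"x": -0.0575,"y": -0.0113,"rz": 0.4456},
    {"x": -0.0588,"y": -0.0138,"rz": 0.4775},
    {"x": -0.0613,"y": -0.0175,"rz": 0.5093},
    {"x": -0.0625,"y": -0.0213,"rz": 0.5411},
    {"x": -0.0638,"y": -0.025,"rz": 0.573},
    {"x": -0.065,"y": -0.0288,"rz": 0.6048}
  ]
}}

```text
time_s: 12.08
position: [0.4994, 0.0576, 0.2816]
tool_rot: [-0.0, 0.567, 0.824, -0.0]
ft_force: [-1.2, 1.7, -0.3]
grip_width: 0.0006
grip_force: 1.0
```

Run:
```python
from h import *
s=now();print(np.round(s["qpos"],2))
rows(s["position"],s["tool_rot"],[arc(.62-.05*k) for k in range(0,12)])
```

```text
t 12.0833 tip tray [ 0.0152 -0.0268  0.0956] F [-1.2  1.7 -0.3] w 0.001 rv [ 0.001 -0.    -0.614]
[-0.11  0.3   1.81 -0.    1.03 -0.47]
[-0.0, -0.001, 0.002, -0.001, -0.0, -0.006]
[-0.002, -0.0, 0.002, -0.001, -0.0, 0.044]
[-0.003, 0.0, 0.002, -0.001, -0.0, 0.094]
[-0.005, 0.001, 0.002, -0.001, 0.0, 0.144]
[-0.006, 0.001, 0.002, -0.001, 0.0, 0.194]
[-0.008, 0.002, 0.002, -0.001, 0.0, 0.244]
[-0.009, 0.002, 0.002, -0.001, 0.0, 0.294]
[-0.011, 0.002, 0.002, -0.001, 0.0, 0.344]
[-0.012, 0.003, 0.002, -0.001, 0.0, 0.394]
[-0.014, 0.003, 0.002, -0.001, 0.0, 0.444]
[-0.016, 0.003, 0.002, -0.001, 0.0, 0.494]
[-0.017, 0.002, 0.002, -0.001, 0.0, 0.544]
```

Converted, -0.012 m / 0.8 = -0.015, -0.011 m / 0.8 = -0.0138, 0.394 rad / 3.1416 = 0.1254.

Request:
{"name": "move_tool", "arguments": {
  "steps": [
    {"x": -0.0025,"z": 0.0013,"rz": 0.014},
    {"x": -0.0063,"y": 0.0013,"z": 0.0025,"rz": 0.0458},
    {"x": -0.01,"y": 0.0025,"z": 0.0025,"rz": 0.0777},
    {"x": -0.0138,"y": 0.0025,"z": 0.0025,"rz": 0.1095},
    {"x": -0.015,"y": 0.0038,"z": 0.0025,"rz": 0.1254},
    {"x": -0.015,"y": 0.0038,"z": 0.0025,"rz": 0.1254}
  ]
}}

```text
time_s: 12.58
position: [0.5071, 0.0474, 0.2799]
tool_rot: [0.001, 0.716, 0.698, 0.0]
ft_force: [-0.6, 2.3, 0.9]
grip_width: 0.0005
grip_force: 1.1
```

Run:
```python
from h import *
s=now()
rows(s["position"],s["tool_rot"],[arc(.22-.05*k) for k in range(0,14)])
```

```text
t 12.5833 tip tray [ 0.0256 -0.0348  0.0939] F [-0.6  2.3  0.9] w 0.0 rv [-0.001 -0.    -0.223]
[-0.0, -0.001, -0.0, 0.001, 0.0, 0.003]
[-0.002, -0.0, -0.0, 0.001, 0.0, 0.053]
[-0.003, 0.0, -0.0, 0.001, 0.0, 0.103]
[-0.005, 0.001, -0.0, 0.001, 0.0, 0.153]
[-0.006, 0.001, -0.0, 0.001, 0.0, 0.203]
[-0.008, 0.002, -0.0, 0.001, 0.0, 0.253]
[-0.009, 0.002, -0.0, 0.001, 0.0, 0.303]
[-0.011, 0.002, -0.0, 0.001, 0.0, 0.353]
[-0.012, 0.002, -0.0, 0.001, 0.0, 0.403]
[-0.014, 0.002, -0.0, 0.001, 0.0, 0.453]
[-0.016, 0.002, -0.0, 0.001, 0.0, 0.503]
[-0.017, 0.002, -0.0, 0.001, 0.0, 0.553]
[-0.019, 0.002, -0.0, 0.001, 0.0, 0.603]
[-0.02, 0.002, -0.0, 0.001, -0.0, 0.653]
```

Converted, -0.006 m / 0.8 = -0.0075, -0.005 m / 0.8 = -0.0063, 0.2 rad / 3.1416 = 0.0637.

Request:
{"name": "move_tool", "arguments": {
  "steps": [
    {"x": -0.0025,"y": -0.0006,"rz": 0.0159},
    {"x": -0.0038,"rz": 0.0318},
    {"x": -0.0063,"y": 0.0006,"rz": 0.0477},
    {"x": -0.0075,"y": 0.0013,"rz": 0.0637},
    {"x": -0.0075,"y": 0.0013,"rz": 0.0637}
  ]
}}

```text
time_s: 13.0
position: [0.5085, 0.0412, 0.2798]
tool_rot: [0.001, 0.782, 0.624, 0.001]
ft_force: [1.4, 3.2, -0.1]
grip_width: 0.0003
grip_force: 1.4
```

Run:
```python
from h import *
s=now()
rows(s["position"],s["tool_rot"],[arc(.02-.05*k) for k in range(0,6)])
```

```text
t 13.0 tip tray [ 0.0288 -0.0404  0.0938] F [ 1.4  3.2 -0.1] w 0.0 rv [-0.003 -0.    -0.025]
[-0.0, -0.0, -0.0, 0.003, 0.0, 0.005]
[-0.002, 0.0, -0.0, 0.003, 0.0, 0.055]
[-0.003, 0.001, -0.0, 0.003, -0.0, 0.105]
[-0.005, 0.002, -0.0, 0.003, -0.0, 0.155]
[-0.006, 0.002, -0.0, 0.003, -0.0, 0.205]
[-0.008, 0.002, -0.0, 0.003, -0.0, 0.255]
```

Converted, -0.005 m / 0.8 = -0.0063, -0.003 m / 0.8 = -0.0038, 0.15 rad / 3.1416 = 0.0477.

Request:
{"name": "move_tool", "arguments": {
  "steps": [
    {"x": -0.0025,"rz": 0.0159},
    {"x": -0.0038,"y": 0.0013,"rz": 0.0318},
    {"x": -0.0063,"y": 0.0019,"rz": 0.0477},
    {"x": -0.0063,"y": 0.0019,"rz": 0.0477}
  ]
}}

```text
time_s: 13.33
position: [0.509, 0.036, 0.2796]
tool_rot: [0.001, 0.826, 0.564, 0.001]
ft_force: [2.2, 3.9, 1.0]
grip_width: 0.0005
grip_force: 1.9
```

Run:
```python
from h import *
s=now()
rows(s["position"],s["tool_rot"],[arc(-.13-.05*k) for k in range(0,6)])
```

```text
t 13.3333 tip tray [ 0.0305 -0.0453  0.0936] F [2.2 3.9 1. ] w 0.001 rv [-0.003  0.     0.124]
[0.0, -0.0, -0.0, 0.003, -0.0, 0.006]
[-0.001, 0.001, -0.0, 0.003, -0.0, 0.056]
[-0.003, 0.001, -0.0, 0.003, -0.001, 0.106]
[-0.004, 0.002, -0.0, 0.003, -0.001, 0.156]
[-0.006, 0.002, -0.0, 0.003, -0.001, 0.206]
[-0.007, 0.002, -0.0, 0.003, -0.001, 0.256]
```

Converted, -0.004 m / 0.8 = -0.005, -0.003 m / 0.8 = -0.0038, 0.15 rad / 3.1416 = 0.0477.

Request:
{"name": "move_tool", "arguments": {
  "steps": [
    {"x": -0.0013,"y": 0.0013,"rz": 0.0159},
    {"x": -0.0038,"y": 0.0013,"rz": 0.0318},
    {"x": -0.005,"y": 0.0025,"rz": 0.0477},
    {"x": -0.005,"y": 0.0025,"rz": 0.0477},
    {"x": -0.005,"y": 0.0025,"rz": 0.0477}
  ]
}}

```text
time_s: 13.75
position: [0.5092, 0.0315, 0.2793]
tool_rot: [0.001, 0.865, 0.502, 0.001]
ft_force: [2.4, 2.5, 1.4]
grip_width: 0.0006
grip_force: 1.7
```

Run:
```python
from h import *
from station import arm, viewer, telemetry, ticket
s=now()
cv2.imwrite("pics/wrist7.png",viewer.grab_frame("wrist"))
rows(s["position"],s["tool_rot"],[arc(-.28-.05*k) for k in range(0,6)])
```

```text
t 13.75 tip tray [ 0.0317 -0.0497  0.0933] F [2.4 2.5 1.4] w 0.001 rv [-0.002 -0.     0.271]
[0.0, -0.0, -0.001, 0.002, -0.0, 0.009]
[-0.001, 0.0, -0.001, 0.002, -0.0, 0.059]
[-0.003, 0.001, -0.001, 0.002, -0.0, 0.109]
[-0.004, 0.001, -0.001, 0.002, -0.0, 0.159]
[-0.006, 0.002, -0.001, 0.002, -0.0, 0.209]
[-0.007, 0.002, -0.001, 0.002, -0.0, 0.259]
```

Converted, -0.006 m / 0.8 = -0.0075, -0.004 m / 0.8 = -0.005, 0.2 rad / 3.1416 = 0.0637.

Request:
{"name": "move_tool", "arguments": {
  "steps": [
    {"x": -0.0013,"rz": 0.0159},
    {"x": -0.0038,"y": 0.0013,"rz": 0.0318},
    {"x": -0.005,"y": 0.0019,"rz": 0.0477},
    {"x": -0.0075,"y": 0.0025,"rz": 0.0637},
    {"x": -0.0075,"y": 0.0025,"rz": 0.0637}
  ]
}}

```text
time_s: 14.22
position: [0.5077, 0.0251, 0.2788]
tool_rot: [0.001, 0.911, 0.411, 0.0]
ft_force: [2.4, 3.2, 0.9]
grip_width: 0.0001
grip_force: 1.8
```

Run:
```python
from h import *
s=now()
rows(s["position"],s["tool_rot"],[arc(-.48-.05*k) for k in range(0,6)])
```

```text
t 14.2167 tip tray [ 0.0315 -0.0563  0.0928] F [2.4 3.2 0.9] w 0.0 rv [-0.001 -0.001  0.474]
[0.001, 0.0, -0.001, 0.001, 0.0, 0.006]
[-0.001, 0.001, -0.001, 0.001, 0.0, 0.056]
[-0.002, 0.001, -0.001, 0.001, 0.0, 0.106]
[-0.004, 0.002, -0.001, 0.001, 0.0, 0.156]
[-0.005, 0.002, -0.001, 0.001, 0.0, 0.206]
[-0.007, 0.003, -0.001, 0.001, 0.0, 0.256]
```

Converted, -0.005 m / 0.8 = -0.0063, -0.001 m / 0.8 = -0.0013, 0.2 rad / 3.1416 = 0.0637.

Request:
{"name": "move_tool", "arguments": {
  "steps": [
    {"x": -0.0013,"y": 0.0013,"z": -0.0013,"rz": 0.0159},
    {"x": -0.0025,"y": 0.0013,"z": -0.0013,"rz": 0.0318},
    {"x": -0.005,"y": 0.0025,"z": -0.0013,"rz": 0.0477},
    {"x": -0.0063,"y": 0.0025,"z": -0.0013,"rz": 0.0637},
    {"x": -0.0063,"y": 0.0025,"z": -0.0013,"rz": 0.0637}
  ]
}}

```text
time_s: 14.63
position: [0.5056, 0.02, 0.2794]
tool_rot: [0.001, 0.948, 0.319, -0.0]
ft_force: [2.4, 0.8, -1.6]
grip_width: 0.0009
grip_force: 1.4
```

Run:
```python
from h import *
s=now()
rows(s["position"],s["tool_rot"],[arc(-.68-.05*k) for k in range(0,6)])
```

```text
t 14.6333 tip tray [ 0.0307 -0.0619  0.0934] F [ 2.4  0.8 -1.6] w 0.001 rv [-0.    -0.001  0.673]
[-0.0, 0.0, -0.001, 0.001, 0.001, 0.007]
[-0.002, 0.001, -0.001, 0.001, 0.001, 0.057]
[-0.003, 0.002, -0.001, 0.001, 0.001, 0.107]
[-0.004, 0.002, -0.001, 0.001, 0.001, 0.157]
[-0.006, 0.003, -0.001, 0.001, 0.001, 0.207]
[-0.007, 0.003, -0.001, 0.001, 0.001, 0.257]
```

Converted, -0.006 m / 0.8 = -0.0075, -0.004 m / 0.8 = -0.005, 0.15 rad / 3.1416 = 0.0477.

Request:
{"name": "move_tool", "arguments": {
  "steps": [
    {"x": -0.0025,"y": 0.0013,"rz": 0.0159},
    {"x": -0.0038,"y": 0.0025,"rz": 0.0318},
    {"x": -0.005,"y": 0.0025,"rz": 0.0477},
    {"x": -0.0075,"y": 0.0038,"rz": 0.0637},
    {"x": -0.0075,"y": 0.0038,"rz": 0.0637}
  ]
}}

```text
time_s: 15.05
position: [0.5024, 0.0142, 0.2793]
tool_rot: [0.0, 0.975, 0.223, -0.001]
ft_force: [2.6, 2.3, -0.6]
grip_width: 0.0004
grip_force: 1.3
```

Run:
```python
from h import *
from station import arm, viewer, telemetry, ticket
s=now()
cv2.imwrite("pics/scene8.png",viewer.grab_frame("scene"))
rows(s["position"],s["tool_rot"],[arc(-.88-.05*k) for k in range(0,6)])
```

```text
t 15.05 tip tray [ 0.0288 -0.0683  0.0933] F [ 2.6  2.3 -0.6] w 0.0 rv [ 0.    -0.001  0.872]
[0.0, -0.0, -0.001, 0.0, 0.001, 0.008]
[-0.001, 0.0, -0.001, 0.0, 0.001, 0.058]
[-0.003, 0.001, -0.001, 0.0, 0.001, 0.108]
[-0.004, 0.002, -0.001, 0.0, 0.001, 0.158]
[-0.006, 0.002, -0.001, 0.0, 0.001, 0.208]
[-0.007, 0.002, -0.001, 0.0, 0.001, 0.258]
```

Converted, -0.004 m / 0.8 = -0.005, -0.003 m / 0.8 = -0.0038, 0.15 rad / 3.1416 = 0.0477.

Request:
{"name": "move_tool", "arguments": {
  "steps": [
    {"x": -0.0013,"y": 0.0006,"rz": 0.0159},
    {"x": -0.0038,"y": 0.0013,"rz": 0.0318},
    {"x": -0.005,"y": 0.0025,"rz": 0.0477},
    {"x": -0.005,"y": 0.0025,"rz": 0.0477}
  ]
}}

```text
time_s: 15.43
position: [0.4998, 0.0107, 0.2795]
tool_rot: [0.0, 0.989, 0.149, -0.0]
ft_force: [2.0, 1.9, -0.7]
grip_width: 0.0001
grip_force: 1.2
```

Run:
```python
from h import *
s=now()
rows(s["position"],s["tool_rot"],[arc(-1.03-.05*k) for k in range(0,6)])
```

```text
t 15.4333 tip tray [ 0.0272 -0.0723  0.0935] F [ 2.   1.9 -0.7] w 0.0 rv [-0.000e+00 -1.000e-03  1.022e+00]
[-0.0, -0.0, -0.001, 0.001, 0.001, 0.008]
[-0.002, 0.0, -0.001, 0.001, 0.001, 0.058]
[-0.003, 0.001, -0.001, 0.001, 0.001, 0.108]
[-0.005, 0.001, -0.001, 0.001, 0.001, 0.158]
[-0.006, 0.002, -0.001, 0.001, 0.001, 0.208]
[-0.008, 0.002, -0.001, 0.001, 0.001, 0.258]
```

Converted, -0.005 m / 0.8 = -0.0063, -0.003 m / 0.8 = -0.0038, 0.15 rad / 3.1416 = 0.0477.

Request:
{"name": "move_tool", "arguments": {
  "steps": [
    {"x": -0.0025,"rz": 0.0159},
    {"x": -0.0038,"y": 0.0013,"rz": 0.0318},
    {"x": -0.0063,"y": 0.0013,"rz": 0.0477},
    {"x": -0.0063,"y": 0.0013,"rz": 0.0477}
  ]
}}

```text
time_s: 15.77
position: [0.4964, 0.0082, 0.2799]
tool_rot: [0.001, 0.997, 0.075, 0.002]
ft_force: [5.8, 3.0, -3.4]
grip_width: 0.0006
grip_force: 3.3
```

Run:
```python
from h import *
from station import arm, viewer, telemetry, ticket
s=now()
f=viewer.grab_frame("wrist");cv2.imwrite("pics/wrist9.png",f);cv2.imwrite("pics/scene9.png",viewer.grab_frame("scene"))
rows(s["position"],s["tool_rot"],[arc(-1.18-.05*k) for k in range(0,6)])
```

```text
t 15.7667 tip tray [ 0.0253 -0.0753  0.0939] F [ 5.8  3.  -3.4] w 0.001 rv [-0.003  0.002  1.172]
[-0.001, 0.0, -0.0, 0.001, -0.003, 0.008]
[-0.002, 0.001, -0.0, 0.001, -0.003, 0.058]
[-0.004, 0.001, -0.0, 0.001, -0.003, 0.108]
[-0.005, 0.002, -0.0, 0.001, -0.003, 0.158]
[-0.007, 0.002, -0.0, 0.001, -0.003, 0.208]
[-0.008, 0.003, -0.0, 0.001, -0.003, 0.258]
```

Converted, -0.003 m / 0.8 = -0.0038, -0.002 m / 0.8 = -0.0025, 0.08 rad / 3.1416 = 0.0255.

Request:
{"name": "move_tool", "arguments": {
  "steps": [
    {"x": -0.0013,"rz": 0.0095},
    {"x": -0.0025,"y": 0.0006,"rz": 0.0191},
    {"x": -0.0038,"y": 0.0013,"rz": 0.0255},
    {"x": -0.0038,"y": 0.0013,"rz": 0.0255},
    {"x": -0.0038,"y": 0.0013,"rz": 0.0255}
  ]
}}

```text
time_s: 16.28
position: [0.4944, 0.0069, 0.2802]
tool_rot: [0.0, 0.999, 0.036, 0.003]
ft_force: [9.6, 2.9, -4.3]
grip_width: 0.0005
grip_force: 4.5
```

```bash
python3 -c "from h import *;now()"
```

```text
t 16.2833 tip tray [ 0.0241 -0.0769  0.0942] F [ 9.6  2.9 -4.3] w 0.001 rv [-0.004  0.004  1.25 ]
```

Converted, -0.002 m / 0.8 = -0.0025, -0.001 m / 0.8 = -0.0013, 0.04 rad / 3.1416 = 0.0127.

Request:
{"name": "move_tool", "arguments": {
  "steps": [
    {"x": -0.0013,"rz": 0.0064},
    {"x": -0.0025,"y": 0.0006,"rz": 0.0127},
    {"x": -0.0025,"y": 0.0006,"rz": 0.0127},
    {"x": -0.0025,"y": 0.0006,"rz": 0.0127},
    {"x": -0.0025,"y": 0.0006,"rz": 0.0127},
    {"x": -0.0025,"y": 0.0006,"rz": 0.0127}
  ]
}}

```text
time_s: 16.78
position: [0.493, 0.0063, 0.2803]
tool_rot: [0.0, 1.0, 0.016, 0.004]
ft_force: [11.7, 4.6, -5.6]
grip_width: 0.0001
grip_force: 5.3
```

```bash
python3 -c "from h import *;now()"
```

```text
t 16.7833 tip tray [ 0.0231 -0.0779  0.0943] F [11.7  4.6 -5.6] w 0.0 rv [-0.005  0.005  1.29 ]
```

Converted, -0.1 m / 0.8 = -0.125, -0.09 m / 0.8 = -0.1125.

Request:
{"name": "move_tool", "arguments": {
  "steps": [
    {"x": 0.005},
    {"x": 0.0113},
    {"x": 0.0188},
    {"x": 0.025,"z": -0.0125},
    {"x": 0.025,"z": -0.0625},
    {"x": 0.025,"z": -0.1125},
    {"x": 0.075,"z": -0.125},
    {"x": 0.075,"z": -0.125},
    {"x": 0.075,"z": -0.125}
  ]
}}

```text
time_s: 17.53
position: [0.5518, 0.0075, 0.3803]
tool_rot: [0.001, 1.0, 0.015, 0.0]
ft_force: [-0.7, 0.4, -0.1]
grip_width: 0.0005
grip_force: 0.0
```

Run:
```python
from h import *
from station import arm, viewer, telemetry, ticket
s=now()
m=viewer.camera_model("wrist");f=viewer.grab_frame("wrist");np.savez("pics/w10.npz",**m);cv2.imwrite("pics/wrist10.png",f)
g=viewer.grab_frame("scene");cv2.imwrite("pics/scene10.png",g)
b=cv2.resize(g[180:290,190:350],None,fx=1.6,fy=1.6);c=np.zeros((420,560+256,3),np.uint8)[:, :800]
c[:,:540]=f[:,20:];c[:176,540:796]=b;cv2.imwrite("pics/crop10.png",c)
```

```text
t 17.5333 tip tray [ 0.0787 -0.0627  0.1943] F [-0.7  0.4 -0.1] w 0.0 rv [-2.000e-03 -1.000e-03  1.291e+00]
```

View pics/crop10.png

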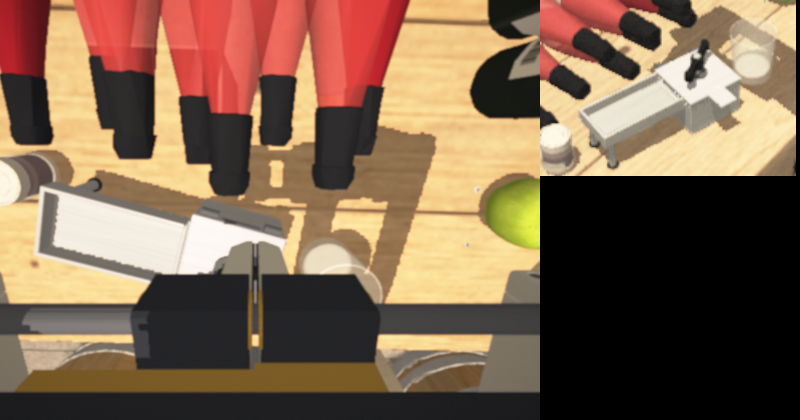

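Converted, -0.15 m / 0.8 = -0.1875, -0.08 m / 0.8 = -0.1.

Request:
{"name": "move_tool", "arguments": {
  "steps": [
    {"x": -0.05},
    {"x": -0.1},
    {"x": -0.15},
    {"x": -0.1875},
    {"x": -0.1875},
    {"x": -0.1875}
  ]
}}

```text
time_s: 18.13
position: [0.3987, 0.004, 0.379]
tool_rot: [0.0, 1.0, 0.014, -0.001]
ft_force: [0.6, -0.4, 0.0]
grip_width: 0.0007
grip_force: 0.0
```

Run:
```python
from h import *
from station import arm, viewer, telemetry, ticket
s=now()
m=viewer.camera_model("wrist");f=viewer.grab_frame("wrist");cv2.imwrite("pics/wrist11.png",f)
R=np.array(m["R"]);p=lambda X:(lambda c:(c[0]/c[2]*m["fx"]+m["cx"],c[1]/c[2]*m["fy"]+m["cy"]))(R@world(X)+np.array(m["t"]))
q=np.array([p((x,y,.075)) for x in(-.045,.045) for y in(-.1,-.01)]);print(q.round(0).tolist())
x0,y0=q.min(0).astype(int);x1,y1=q.max(0).astype(int)
e=bar(f,m,(x0,y0,x1,y1))
E=[tray(onz(m,a,.106)) for a in e];print(e,[v.round(4) for v in E]);d=E[0]-E[1];print('ang',np.arctan2(d[1],d[0]),np.linalg.norm(d))
cv2.imwrite("pics/crop11.png",f[:300])
```

```text
t 18.1333 tip tray [-0.0694 -0.1038  0.193 ] F [ 0.6 -0.4  0. ] w 0.001 rv [ 1.000e-03 -2.000e-03  1.294e+00]
[[278.0, 178.0], [187.0, 153.0], [305.0, 82.0], [207.0, 52.0]]
[array([191.25, 135.75]), array([291.66666667, 101.25      ])] [array([-0.0247, -0.0191,  0.106 ]), array([ 0.0241, -0.0917,  0.106 ])]
ang 2.1625779897798765 0.08749501886500718
```

View pics/crop11.png

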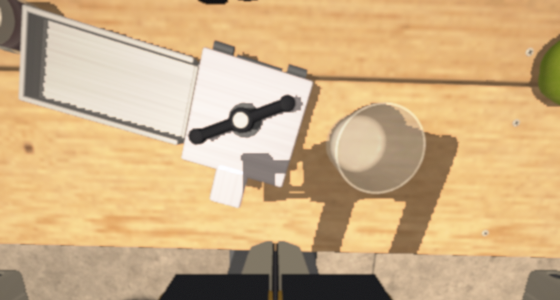

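```bash
python3 -c "
from station import arm, viewer, telemetry, ticket
print(ticket.close_job())"
```

```text
the job is handed in; nothing more can be done
None
```

The job is handed in at about 18 s. All three corks are in the trough and the lid is shut. The screw turned about 3.5 rad to its stop and was nipped up with about 13 N, and I saw no contact with the jar, tumbler or tape. The hand-in returned no verdict, so this rests on the camera views and force readings.

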